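Rehang the incubator door on its lift-off hinge

TASK

The door of the small bench incubator has been washed and stands in the draining rack. Hang it back: lower both its hinge knuckles gently onto the two upright pins with the door standing open, until it is fully home on both, then swing it shut against the gasket and let go. Do not force the door against the pins or the incubator (40 N at the most), and leave the other things on the bench where they are.

Things in the scene. Friction and masses are not known exactly. Their poses are not given: they have to be found in the camera images.
- door: White framed door with clear window, loose, panel 202 wide, 185 high, 12 thick (mm), 0.33 to 0.6 kg; at first upright in the rack. Origin: on the axis of its two steel knuckles, level with the panel's lower edge; z up, y from the knuckles across to the free edge, x square to the panel. Panel: y 20 to 222, x -6 to 6, z 0 to 185. Outer face (-x) has a pull handle, 30 proud, at y 207, z 45 to 120.
- door_grip (a point): Middle of the door's top edge, on the door at (0, 116, 185) mm, over the centre of mass (90 mm up); axes as the door's. The top rail below it, 32 mm high and 12 mm thick, is the place to pinch the door from above. Held there, a landing on a knuckle of some newtons turns the door a little in the fingers.
- knuckle_low (a point): Centre of the lower knuckle's bottom mouth, on the door at (0, 0, 20) mm; axes as the door's. Each knuckle is an upright tube 18 mm outside, 10 mm bore, 22 mm long, bored through.
- knuckle_up (a point): Centre of the upper knuckle's bottom mouth, on the door at (0, 0, 142) mm; axes as the door's.
- door_edge (a point): Middle of the free edge on the door's inner face, on the door at (6, 222, 90) mm; axes as the door's. When the door is shut this point meets the gasket.
- incubator: White bench incubator, fixed, 240 wide (y), 240 deep (x), 261 high (mm), open front looking to its -x; origin under its centre. Front face at x = -120, rubber gasket 6 thick round the opening. At its -y front corner a steel strip carries two upright pins on one vertical axis. Shut, the door's axes are the incubator's; opened by angle A the door is turned by +A about z. It turns freely and stays put.
- pin_low (a point): NOMINAL place of the lower pin's shoulder, on the incubator at (-136.5, -113, 76) mm, its axes. The strip with both pins is screwed on through slots, over shims: the true pins stand off this by up to 3 mm along x and 4.5 mm along y, the same for both, not measured: feel for them. Pins 8 mm thick; this one 18 mm tall, its tip chamfered over 2 mm to a flat 6.2 mm wide. The lower knuckle rests on the shoulder when home.
- pin_up (a point): NOMINAL place of the upper pin's shoulder, on the incubator at (-136.5, -113, 198) mm, off by the same amount as the lower. This pin is 24 mm tall, same tip, so it enters its knuckle first: a knuckle more than 1.5 to 2 mm off-centre lands on the tip, 24 mm above home, and stops dead; less off, it bears on the chamfer and the side push felt points the way to move. Once home and released, 1 mm of play all round lets the free edge sag 3 to 4 mm.
- hood (a point): Middle of the hood's lower front edge, on the incubator at (-132, 25, 249) mm, its axes. The hood stands 12 mm proud of the front from y = -70 to 120 mm and overhangs the shut door (8 mm over its top edge), so the door goes onto the pins only when open by 0.5 rad or more; 0.8 to 1.2 rad leaves room for a gripper. The shut door's outer face is 18 mm proud: push it shut by the top 15 mm.
- rack: White plastic draining rack, fixed, 130 mm (x) by 200 mm (y), base 10 mm thick, pegs up to 70 mm above the bench, a glass plate 86 mm high in the slot on its +x side of the door. Origin under its centre. The door stands on the base between two rows of pegs, panel along the rack's y, 1 mm to spare each side.
- bucket: rotor bucket: open round aluminium pot, 90 mm across, 105 mm high; origin under its centre. Leave it alone.
- insert: blue plastic tube insert: drum 76 mm across, 58 mm high with a 55 mm centre stick on top; origin under its centre. Leave it alone.
- bottle: white plastic bottle, 68 mm across, 160 mm high; origin under its centre. Leave it alone.
- spanner: steel rotor spanner, 160 mm long, lying flat, under 20 mm high; origin at its middle underside. Leave it alone.
- beaker: glass beaker, 68 mm across, 90 mm high; origin under its centre. Leave it alone.
- jar: amber glass jar with black lid, 60 mm across, 65 mm high; origin under its centre. Leave it alone.
There are look-alikes about, which are no part of the job. Several things have the shape of the door; the one meant has the colours described above.

How it is judged:
On the way:
1. the door is fully home on both hinge pins, standing open (z of knuckle_low in the frame of incubator between 0.073 and 0.08 m and x of knuckle_low in the frame of incubator between -0.1455 and -0.1275 m and y of knuckle_low in the frame of incubator between -0.123 and -0.103 m and z of knuckle_up in the frame of incubator between 0.195 and 0.202 m and x of knuckle_up in the frame of incubator between -0.1455 and -0.1275 m and y of knuckle_up in the frame of incubator between -0.123 and -0.103 m and angle between the x axis of door and the x axis of incubator, either way round above 0.35 rad), for 0.2 s.
At the end, for the whole second after the job is handed in: Both knuckles are on their pins and fully home (each knuckle's bottom mouth within 3 mm below to 4 mm above its shoulder, and within 9 to 10 mm of the nominal pin axis), the door is shut with the inner face at its free edge within 7 mm of the gasket, and it is at rest (z of knuckle_low in the frame of incubator between 0.073 and 0.08 m and x of knuckle_low in the frame of incubator between -0.1455 and -0.1275 m and y of knuckle_low in the frame of incubator between -0.123 and -0.103 m and z of knuckle_up in the frame of incubator between 0.195 and 0.202 m and x of knuckle_up in the frame of incubator between -0.1455 and -0.1275 m and y of knuckle_up in the frame of incubator between -0.123 and -0.103 m and x of door_edge in the frame of incubator above -0.133 m and linear speed of door below 0.02 m/s and angular speed of door below 0.05 rad/s); the robot touches nothing.
It fails at once if the door is forced against the pins or the incubator with more than 40 N (contact force between door and incubator above 40 N).
It fails at once if another thing on the bench is moved by more than 30 mm (distance of any of bucket, insert, bottle, spanner, beaker, jar from where it was at the start of the episode above 0.03 m).
It also fails if it takes over 67 s, if anything falls off the work surface, if the arm or the gripper's body presses on something with over 40 N, if the wrist force passes 120 N, or if a joint passes its speed limit or range.

ROBOT

A 6-joint arm with a two-finger parallel gripper is mounted at the origin on the work surface. World frame = base frame: x ahead of the robot, y to its left, z up, the work surface at z = 0. Lengths are in m, angles in rad, forces in N, time in s.
With the tool pointing down it reaches from about 0.425 to 0.925 m from the base axis. Payload 12.5 kg.
Tool frame: the origin (TCP) lies on the mounting face of the last link; the fingertips stand 173 mm ahead of it and the grasp point (between the pads) lies 155 mm ahead of it; z points along the fingers, y is the line along which they close (so a half turn about z gives the same grasp; the last joint's range is limited). The gripper opens to 85 mm and grips with 20 to 120 N. Pads are 22 mm wide; open, the fingers measure 114 mm over their backs; the gripper's body (76 mm by 85 mm) begins 54 mm behind the grasp point. The pads swing forward as they close: fully open they stand 13 mm farther back than shut.
Start: joints at [-1.43, 0.491, 1.559, -0, 1.092, -0.106], TCP at [0.153, -0.606, 0.405] pointing down, gripper open.
Joint ranges: [-3.1, 3.1], [-0.84, 2.19], [0.05, 2.79], [-1.13, 4.28], [0.06, 2.93], [-2.69, 2.69]. Speed limits (rad/s): [2.22, 2.22, 2.79, 3.14, 3.14, 3.14].

INTERFACE

Orientations are given as a rotation vector (axis times angle).
In Python, from station import ctrl, optics, job gives the robot as it stands.
- The arm moves only by the shell command python3 -m jog 'ROWS' [OPENING] [FORCE]. ROWS is JSON, a list of rows, each a list of 2 entries, a list of its own where there are three numbers: the shift along the world's x, y, z in mm, then the turn about the world's z in degrees. In form: [[[dx, dy, dz], spin], ...]. A call has 1 to 20 rows; each row is the pose to reach, as a shift and turn from the pose commanded when the call began; what a row does not reach only later rows make up. A row lasts 1/12 s, in which the tool goes at most 41.7 mm and 7.16 degrees, less where a joint would pass 70% of its speed; a pose out of reach is approached as far as the arm can. A call with a gripper value outside its range is refused whole. OPENING is the opening, from -1 (shut) to 1 (fully open), set as the call begins (- or left out, the last holds). The fingers move at their own pace and stop on an object; FORCE is the grip in N (left out, the last holds). Time passes only in rows, so rows that repeat a pose let the fingers close. It gives the time, the measured TCP pose, the force, the opening and the grip force at its end, in the units of the state.
- ctrl.read_state(): the state, without advancing time (a new reading comes with each control period).
- optics.read_camera(name): name is "scene" or "top" or "wrist"; returns a dict with "color" (400x640x3 uint8, blue, green, red), "z_map" (400x640 float32, m along the optical axis (not along the pixel's ray), 0 where there is no reading), "K" (3x3 intrinsics, pixels), "rvec" (rotation vector, rad) and "tvec" (3), from world to camera coordinates, as OpenCV has them. Camera axes: x right, y down, z forward; pixel columns grow to the right and rows downward; lengths in m; the calibration is good to about 2 mm. A picture is of the moment at which its call begins.
- job.hand_in(): hands the job in; it is judged then, once.
The state is a dict: "time": time; "joints": joint angles; "joint_vel": joint speeds; "joint_torque": joint torques, N m; "tcp_pos": TCP position; "tool_rot": TCP orientation; "force": force on the tool from outside, world axes, zero at the start; "moment": the same for the moment, N m; "width": finger opening in m; "gripper_force": force on a finger pad.
Only numpy, scipy, OpenCV 4.12 (cv2) and the standard library are available. Lean on these libraries where they do the work, as an engineer would, in place of code of your own. Each camera call takes 0.05 s, during which the arm holds its last target. There are 200 camera calls.

## Working session

There is one attempt and no reset: what is moved stays moved. The work goes in short steps, Python scripts to look and compute and a shell command to move; the robot and the scene stay as the last step left them, time stands still between calls to the robot, and variables do not carry over. Pictures are saved under pics/ and viewed, at most 10 in all, crops included, and the job is handed in when it is done.

```bash
ls; mkdir -p pics; cat > h.py <<'E'
import numpy as np, cv2
from station import ctrl, optics, job
def cam(n):
    c=optics.read_camera(n); c['R']=cv2.Rodrigues(np.array(c['rvec'],float))[0]; c['t']=np.array(c['tvec'],float).ravel(); c['K']=np.array(c['K'],float); return c
def cloud(c):
    v,u=np.mgrid[:400,:640]; z=c['z_map']; K=c['K']
    p=np.stack([(u-K[0,2])/K[0,0]*z,(v-K[1,2])/K[1,1]*z,z],-1)
    w=(p-c['t'])@c['R']; w[z==0]=np.nan; return w
def ray(c,u,v,zp):
    d=c['R'].T@np.array([(u-c['K'][0,2])/c['K'][0,0],(v-c['K'][1,2])/c['K'][1,1],1]); o=-c['R'].T@c['t']
    return o+d*(zp-o[2])/d[2]
E
python3 - <<'E'
from h import *
import pickle
d={}
for n in('scene','top'):
    c=cam(n); d[n]=c; cv2.imwrite(f'pics/{n}0.png',c['color']); print(n,-c['R'].T@c['t'],c['K'][0,0])
pickle.dump(d,open('c0.pkl','wb'))
print(ctrl.read_state())
E
```

```text
pics
scene [1.0459277  0.53794088 0.9081069 ] 398.5768205657175
top [0.36315885 0.1084586  1.66938795] 515.8884324441775
{'time': 0.1, 'joints': array([-1.42960293e+00,  4.91511348e-01,  1.55940780e+00, -4.97268500e-06,
        1.09171571e+00, -1.05597869e-01]), 'joint_vel': array([-0.00127237, -0.00363648, -0.00310971,  0.00053009,  0.00030139,
        0.00053342]), 'joint_torque': array([ 3.97368829e-03, -6.19444513e+01, -2.62023139e+01, -4.60086284e-06,
        2.92278863e-03,  2.88913256e-06]), 'tcp_pos': array([ 0.15270209, -0.60602618,  0.40417194]), 'tool_rot': array([-3.11667080e+00, -3.86551103e-01,  3.60520128e-05]), 'force': array([ 0.55750322, -0.15865486,  0.67256796]), 'moment': array([ 0.03567823,  0.04118788, -0.01843456]), 'gripper_force': 0.0, 'width': 0.08505268465053704}
```

View pics/scene0.png

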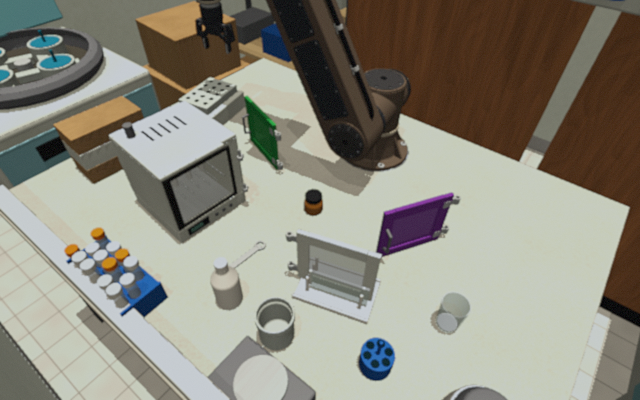

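View pics/top0.png

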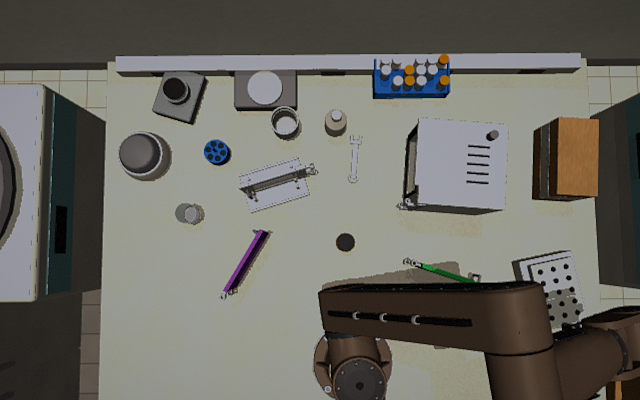

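The scene view shows the white door in the rack at (338,265). The look-alikes are the purple door at (418,225) and the green one at (262,130). In the top view they are white (277,180), purple (245,265) and green (440,270). The incubator is at top (455,165), open toward image-left, with its pins near (405,205). I choose the white door.

```bash
python3 - <<'E'
from h import *
import pickle
d=pickle.load(open('c0.pkl','rb'))
for n in d:
    c=d[n]; w=cloud(c); Z=w[...,2]
    # incubator top
    if n=='top':
        roi=np.zeros((400,640),bool); roi[100:225,395:520]=1
    else: roi=np.zeros((400,640),bool); roi[90:240,100:250]=1
    P=w[roi&(abs(Z-0.261)<0.008)]; r=cv2.minAreaRect((P[:,:2]*1000).astype(np.float32)); print(n,'inc top',r,P[:,2].mean(),len(P))
    roi[:]=0
    if n=='top': roi[145:220,230:325]=1
    else: roi[225:325,280:390]=1
    P=w[roi&(Z>0.182)&(Z<.21)]; print(len(P),np.percentile(P[:,2],[5,50,95]), cv2.minAreaRect((P[:,:2]*1000).astype(np.float32)))
    P=w[roi&(Z>0.14)&(Z<.21)]; print('upper', P[P[:,1].argmin()],P[P[:,1].argmax()],cv2.minAreaRect((P[:,:2]*1000).astype(np.float32)))
a=cv2.resize(d['top']['color'][140:225,225:330],None,fx=5,fy=5,interpolation=2)
b=cv2.resize(d['scene']['color'][220:325,280:390],None,fx=4,fy=4,interpolation=2)
o=np.zeros((425,525+3+0,3),np.uint8); 
b=cv2.resize(b,(270,258)); a=cv2.resize(a,(525,425)); o=np.zeros((425,800,3),np.uint8); o[:,:525]=a; o[:258,530:800]=b
cv2.imwrite('pics/crop.png',o)
E
```

```text
scene inc top ((588.8218994140625, -292.5201416015625), (255.95066833496094, 241.6687469482422), 85.03750610351562) 0.26094964664956377 5238
671 [0.18364366 0.19405375 0.19675767] ((567.1250610351562, 238.04896545410156), (15.3954439163208, 201.7801055908203), 16.904247283935547)
upper [0.60200702 0.11363475 0.17228081] [0.54288566 0.33564834 0.1831902 ] ((522.9288940429688, 203.244384765625), (148.16720581054688, 228.37588500976562), 24.26036262512207)
top inc top ((590.3954467773438, -292.5260009765625), (253.81346130371094, 240.82749938964844), 84.86590576171875) 0.2603648877399811 7541
335 [0.18683382 0.19395377 0.19911603] ((567.888671875, 237.78298950195312), (13.604694366455078, 201.01608276367188), 17.022432327270508)
upper [0.60716285 0.11493416 0.17206733] [0.541841   0.33416763 0.19300022] ((572.7158203125, 224.384521484375), (17.188316345214844, 229.4405059814453), 16.32643699645996)
```

View pics/crop.png

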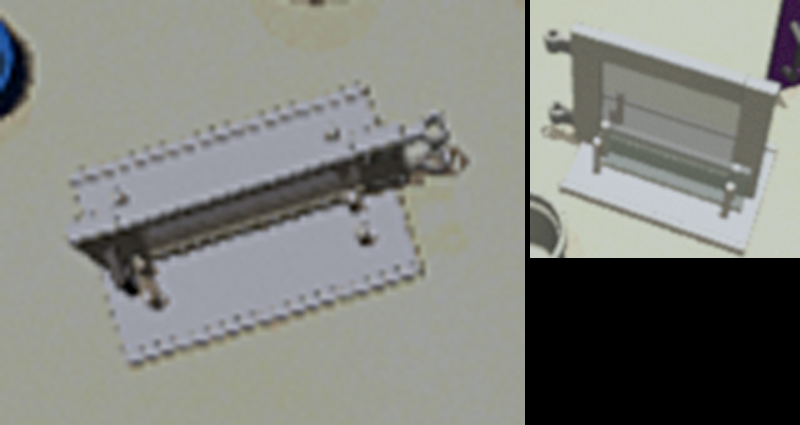

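The crop shows the white door upright, with its knuckles at the world −y end (top px ~(435,150) in the crop) and its handle on the robot side. It matches the description, at top-edge centre (0.568, 0.238) and yaw 17°. The incubator yaw is about −95° and the nominal pin about (0.488, −0.153). On the way I'll look at the pins with the wrist camera.

```bash
python3 -m jog '[[[0,0,38],0],[[10,15,70],4],[[30,45,95],8],[[55,75,100],12],[[80,110,100],16],[[103,143,100],20],[[126,176,100],24],[[150,210,100],28],[[173,243,100],32],[[196,276,100],36],[[220,310,100],40],[[243,343,100],44],[[266,376,100],48],[[290,410,100],50],[[313,443,100],50],[[330,470,100],50],[[337,480,100],50],[[337,480,100],50],[[337,480,100],50]]' 1
python3 - <<'E'
from h import *
import pickle
c=cam('wrist'); c['state']=ctrl.read_state(); pickle.dump(c,open('w1.pkl','wb')); cv2.imwrite('pics/w1.png',c['color'])
print(c['R'],-c['R'].T@c['t'],c['K'])
p=c['R']@np.array([.488,-.153,.2])+c['t'];p=c['K']@p;print(p/p[2])
E
```

```text
time: 1.68
tcp_pos: [0.4897, -0.1259, 0.5044]
tool_rot: [-2.661, -1.67, 0.001]
force: [-0.1, 0.0, -0.6]
width: 0.0855
gripper_force: 0.0
[[ 9.00699702e-01 -4.34442030e-01 -4.10992087e-04]
 [-4.10850541e-01 -8.52095784e-01  3.24244675e-01]
 [-1.41215719e-01 -2.91878226e-01 -9.45973161e-01]] [ 0.52510664 -0.05136393  0.47441558] [[295.71372827   0.         318.64206768]
 [  0.         295.71372827 198.14660765]
 [  0.           0.           1.        ]]
[329.53276895 211.07102445   1.        ]
```

View pics/w1.png

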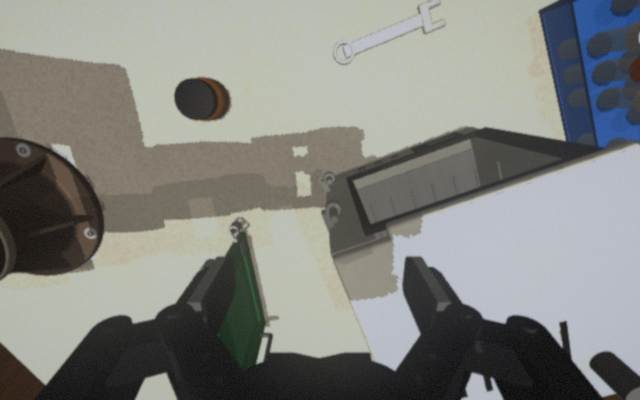

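The wrist view shows the upper pin near (333,211) and the lower near (328,179). I'll enlarge that to measure the tips.

```bash
python3 - <<'E'
from h import *
import pickle
c=pickle.load(open('w1.pkl','rb'))
cv2.imwrite('pics/w1c.png',cv2.resize(c['color'][165:230,300:380],None,fx=9,fy=9,interpolation=cv2.INTER_CUBIC))
w=cloud(c)
np.set_printoptions(precision=3,suppress=True,linewidth=200)
print((w[200:222,322:344,2]*1000).round().astype(int))
E
```

```text
[[                   2                    0                    1                    1                   96                  111                  114                  187                  188
                   190                  188                  188                  190                  189                  123                  126                  126                  128
                   127                  130                  132                  131]
 [                   2                    2                    1                    0                    2                  116                  189                  190                  192
                   192                  192                  193                  193                  191                  190                  190                  129                  130
                   132                  133                  134                  137]
 [                   1                    3                    2                    1                    1                  190                  192              
[... 8578 characters left out ...]
                 223                  223                  187                  186
                   187                  190                  190                  191]
 [                   1                    1                  200                  199                  199                  198                  200                  199                  222
                   224                  224                  223                  223                  223                  224                  222                  189                  190
                   190                  192                  191                  193]]<stdin>:7: RuntimeWarning: invalid value encountered in cast
```

View pics/w1c.png

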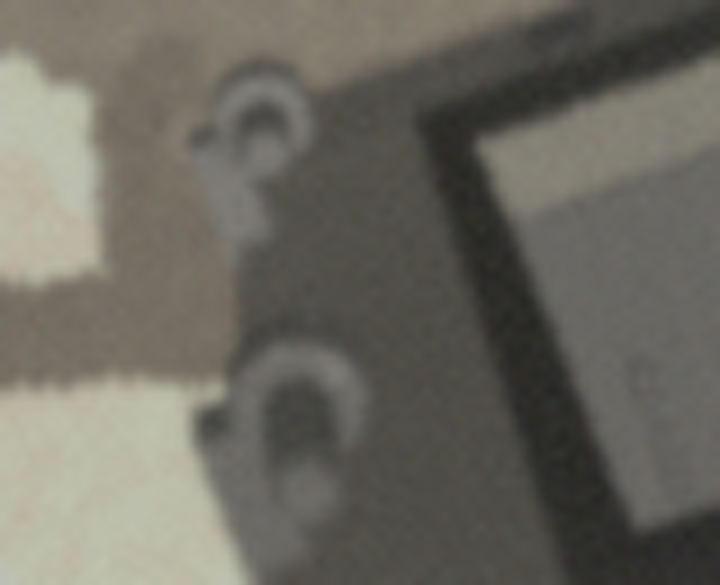

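The crop shows both pins clearly: the upper tip at crop (310,490), px (334.4,219), and the lower at crop (265,150), px (329.4,181.7). I'll take their centres from the depth.

```bash
python3 - <<'E'
from h import *
import pickle
c=pickle.load(open('w1.pkl','rb')); w=cloud(c); print(c['state']['tcp_pos'])
for (u,v,zt,zs) in((334,219,.222,.198),(329,182,.094,.076)):
    s=w[v-22:v+15,u-18:u+18].reshape(-1,3)
    a=s[abs(s[:,2]-zt)<.0022]; q=cv2.minEnclosingCircle((a[:,:2]*1000).astype(np.float32)); print('tip',len(a),a.mean(0),q)
    a=s[(s[:,2]>zs+.006)]; a=a[np.hypot(*(a[:,:2]-np.array(q[0])/1000).T)<.008]
    # side points: circle fit r=4
    from scipy.optimize import least_squares
    a=a[a[:,2]<zt-.004]; r=least_squares(lambda p:np.hypot(a[:,0]-p[0],a[:,1]-p[1])-.004,a[:,:2].mean(0)+[-.003,-.002],loss='soft_l1',f_scale=.0005); print('shaft',len(a),r.x,r.fun.std())
    a=s[abs(s[:,2]-zs-.001)<.0022];print('boss',len(a),cv2.minEnclosingCircle((a[:,:2]*1000).astype(np.float32)))
    print(ray(c,u,v,zt))
E
```

```text
[ 0.48941936 -0.12656726  0.504489  ]
tip 71 [ 0.49225023 -0.15646791  0.22231177] ((495.3144226074219, -160.873291015625), 12.312017440795898)
shaft 3 [ 0.49083017 -0.15416983] 4.274499099424139e-05
boss 262 ((489.3602600097656, -162.74197387695312), 16.798274993896484)
[ 0.49136193 -0.1537734   0.222     ]
tip 49 [ 0.49253394 -0.16195979  0.09438148] ((494.2887268066406, -164.84544372558594), 15.288675308227539)
shaft 10 [ 0.49274938 -0.17502201] 0.0006590222300885011
boss 143 ((492.78289794921875, -164.3286590576172), 18.199344635009766)
[ 0.49067131 -0.15422309  0.094     ]
```

```bash
python3 - <<'E'
from h import *
import pickle
from scipy.optimize import least_squares
c=pickle.load(open('w1.pkl','rb')); w=cloud(c).reshape(-1,3)
w=w[np.hypot(w[:,0]-.491,w[:,1]+.154)<.0065]
for zt,zs in((.222,.198),(.094,.076)):
    a=w[(w[:,2]>zt-.0015)&(w[:,2]<zt+.004)]; print('tip',len(a),a.mean(0),cv2.minEnclosingCircle((a[:,:2]*1000).astype(np.float32)))
    a=w[(w[:,2]>zs+.004)&(w[:,2]<zt-.003)]
    r=least_squares(lambda p:np.hypot(a[:,0]-p[0],a[:,1]-p[1])-.004,[.491,-.154],loss='soft_l1',f_scale=.0005); print('shaft',len(a),r.x,r.fun.std())
E
```

```text
tip 56 [ 0.49119349 -0.15313373  0.22251694] ((490.97247314453125, -153.63409423828125), 4.161698818206787)
shaft 54 [ 0.49090846 -0.15396828] 0.0001973769883525219
tip 25 [ 0.49096715 -0.15353577  0.09469533] ((491.1060485839844, -153.32958984375), 3.737441301345825)
shaft 14 [ 0.49073109 -0.15417541] 0.0001468393245268034
```

```bash
python3 -m jog '[[[6,25,0],3],[[14,62,0],7],[[22,100,0],12],[[30,138,0],17],[[38,176,0],22],[[46,214,-10],27],[[54,252,-30],32],[[62,290,-50],37],[[70,325,-65],42],[[76,355,-78],43],[[78,364,-80],43],[[78,364,-80],43]]' 1
python3 - <<'E'
from h import *
import pickle
c=cam('wrist'); c['state']=ctrl.read_state(); pickle.dump(c,open('w2.pkl','wb'))
w=cloud(c).reshape(-1,3)
a=w[(abs(w[:,2]-.195)<.006)&(np.hypot(w[:,0]-.567,w[:,1]-.238)<.12)]
r=cv2.minAreaRect((a[:,:2]*1000).astype(np.float32)); print(len(a),r,a[:,2].mean()); m=a.mean(0); _,_,v=np.linalg.svd(a[:,:2]-m[:2],full_matrices=False); print(m,v[0],np.degrees(np.arctan2(-v[0][0],v[0][1])))
st=c['state'];print(st['tcp_pos'],st['force'],st['moment']);R=cv2.Rodrigues(st['tool_rot'])[0];print(R,np.degrees(np.arctan2(R[1,1],R[0,1])))
E
```

```text
time: 2.73
tcp_pos: [0.5682, 0.2384, 0.4234]
tool_rot: [-1.864, -2.527, 0.003]
force: [-0.5, -0.3, -0.5]
width: 0.0854
gripper_force: 0.0
4432 ((566.36865234375, 236.85975646972656), (12.02598762512207, 200.75570678710938), 16.897417068481445) 0.19590613917707217
[0.56191    0.2514423  0.19590614] [ 0.29066246 -0.95682566] -163.10237955924447
[0.56805061 0.23711234 0.42440726] [ 0.20143159 -0.05226234 -0.50389961] [-0.01881954 -0.00093678  0.03287819]
[[-2.94239428e-01  9.55731440e-01 -7.56690700e-04]
 [ 9.55731681e-01  2.94239039e-01 -5.84461678e-04]
 [-3.35940457e-04 -8.95164945e-04 -9.99999543e-01]] 17.111919530897552
```

```bash
python3 -m jog '[[[-1.5,0,-25],0],[[-1.5,0,-60],0],[[-1.5,0,-82],0],[[-1.5,0,-88],0],[[-1.5,0,-88],0]]' 1 && python3 -m jog '[[[0,0,0],0],[[0,0,0],0],[[0,0,0],0],[[0,0,0],0],[[0,0,0],0],[[0,0,0],0],[[0,0,0],0]]' -1 110
```

```text
time: 3.2
tcp_pos: [0.5665, 0.2361, 0.3364]
tool_rot: [-1.868, -2.525, 0.002]
force: [0.3, 0.0, 0.5]
width: 0.0855
gripper_force: 0.0
time: 3.78
tcp_pos: [0.5663, 0.2381, 0.3374]
tool_rot: [1.865, 2.527, 0.002]
force: [0.8, 0.3, 4.5]
width: 0.0103
gripper_force: 107.9
```

```bash
python3 -m jog '[[[0,0,10],0],[[0,0,30],0],[[0,0,60],0],[[0,0,88],0],[[0,0,108],0],[[0,-10,115],-4],[[0,-30,115],-10],[[0,-58,115],-17],[[0,-88,115],-24],[[0,-118,115],-31],[[0,-148,115],-38],[[0,-178,115],-44],[[0,-205,115],-50],[[-2,-230,115],-54],[[-4,-250,115],-54],[[-6,-263,115],-54],[[-6,-268,115],-54],[[-6,-268,115],-54],[[-6,-268,115],-54]]'
cat > meas.py <<'E'
from h import *
import pickle,sys
c=cam('wrist'); c['state']=st=ctrl.read_state(); pickle.dump(c,open(sys.argv[1],'wb'))
R=cv2.Rodrigues(st['tool_rot'])[0]; t=st['tcp_pos']
w=cloud(c).reshape(-1,3); L=(w-t)@R   # tool frame
zt=float(sys.argv[2]) if len(sys.argv)>2 else .140
a=L[(abs(L[:,2]-zt)<.012)&(abs(L[:,1])<.012)&(L[:,0]>.02)&(L[:,0]<.13)]
print(len(a),'z',np.percentile(a[:,2],[5,50,95]),'xmax',a[:,0].max(), 'mid y',a[:,1].min(),a[:,1].max())
p=np.polyfit(a[:,0],a[:,1],1); q=np.polyfit(a[:,0],a[:,2],1); print('yaw/pitch deg',np.degrees(p[0]),np.degrees(q[0]),'y0',p[1],'z0',q[1])
e=a[:,0].max()-.222; kn=np.array([e,p[0]*e+p[1],q[0]*e+q[1]]); print('axis@top world',R@kn+t)
print('tcp',t,'ytool',np.degrees(np.arctan2(R[1,1],R[0,1])),'F',st['force'],'M',st['moment'])
E
python3 meas.py w3.pkl
```

```text
time: 5.37
tcp_pos: [0.5602, -0.0295, 0.4518]
tool_rot: [-2.809, -1.406, 0.0]
force: [-0.1, 0.3, -3.4]
width: 0.0104
gripper_force: 108.1
6472 z [0.14044704 0.14152346 0.14261268] xmax 0.09880890778711492 mid y -0.006167897513495735 0.005943921451163197
yaw/pitch deg 0.07212630421235755 0.1620354043100369 y0 -0.000196116093698948 z0 0.14134582593322648
axis@top world [ 0.48615369 -0.12757741  0.3106991 ]
tcp [ 0.56026783 -0.02919292  0.45170985] ytool -36.80739040954223 F [-0.38357941  0.26436033 -3.73252172] M [ 0.06345173 -0.00780032 -0.06219542]
```

```bash
python3 -m jog '[[[0,0,-10],0],[[0,0,-25],0],[[0,0,-34],0],[[1,-5,-35],0],[[3,-12,-35],0],[[4.5,-20,-35],0],[[5.5,-24,-35],0],[[5.5,-25.3,-35],0],[[5.5,-25.3,-35],0],[[5.5,-25.3,-35],0]]' && python3 meas.py w4.pkl && python3 -m jog '[[[0,0,-2],0],[[0,0,-4],0],[[0,0,-6],0],[[0,0,-7],0],[[0,0,-8],0],[[0,0,-8],0]]'
```

```text
time: 6.25
tcp_pos: [0.5656, -0.0555, 0.417]
tool_rot: [2.81, 1.405, 0.0]
force: [-0.4, 0.6, -3.5]
width: 0.0102
gripper_force: 108.1
6491 z [0.14050358 0.14152238 0.142623  ] xmax 0.09899377017432723 mid y -0.006258043498182558 0.005886084976801118
yaw/pitch deg 0.058269666786997056 0.19434049878852228 y0 -0.0002698742627414959 z0 0.14132159072985723
axis@top world [ 0.49155337 -0.15352364  0.27599768]
tcp [ 0.56563088 -0.05535481  0.41692367] ytool -36.871790107241175 F [-0.04786994 -1.20469162 -4.31836595] M [-0.02025047 -0.02738564 -0.0021883 ]
time: 6.8
tcp_pos: [0.5657, -0.0553, 0.4084]
tool_rot: [-2.81, -1.405, 0.0]
force: [0.1, -1.2, -3.5]
width: 0.0105
gripper_force: 108.1
```

```bash
python3 -m jog '[[[0,0,-0.7],0],[[0,0,-1.4],0],[[0,0,-2],0],[[0,0,-2],0]]'; python3 -m jog '[[[0,0,-0.5],0],[[0,0,-1],0],[[0,0,-1.5],0],[[0,0,-1.5],0]]'
```

```text
time: 7.13
tcp_pos: [0.5657, -0.0554, 0.4066]
tool_rot: [-2.81, -1.405, 0.0]
force: [0.1, 0.3, -2.8]
width: 0.0103
gripper_force: 108.1
time: 7.47
tcp_pos: [0.5657, -0.0553, 0.4051]
tool_rot: [-2.81, -1.405, 0.0]
force: [-0.8, 0.6, -3.0]
width: 0.0101
gripper_force: 108.1
```

```bash
python3 -m jog '[[[0,0,-0.5],0],[[0,0,-1],0],[[0,0,-1.5],0],[[0,0,-1.5],0]]'; python3 -m jog '[[[0,0,-0.5],0],[[0,0,-1],0],[[0,0,-1.5],0],[[0,0,-1.5],0]]'
```

```text
time: 7.8
tcp_pos: [0.5657, -0.0553, 0.4036]
tool_rot: [-2.81, -1.405, 0.0]
force: [-0.2, 0.5, -3.6]
width: 0.0103
gripper_force: 108.1
time: 8.13
tcp_pos: [0.5657, -0.0554, 0.4021]
tool_rot: [-2.81, -1.405, 0.0]
force: [0.4, 0.8, -2.9]
width: 0.0103
gripper_force: 108.1
```

```bash
python3 -m jog '[[[0,0,-0.7],0],[[0,0,-1.4],0],[[0,0,-2],0],[[0,0,-2],0]]'; python3 -m jog '[[[0,0,-0.7],0],[[0,0,-1.4],0],[[0,0,-2.1],0],[[0,0,-2.8],0],[[0,0,-2.8],0]]'; python3 -m jog '[[[0.7,0,0],0],[[1.4,0,0],0],[[2,0,0],0],[[2,0,0],0]]'
```

```text
time: 8.47
tcp_pos: [0.5657, -0.0554, 0.4001]
tool_rot: [-2.81, -1.405, 0.0]
force: [0.2, -0.5, -3.6]
width: 0.0105
gripper_force: 108.1
time: 8.88
tcp_pos: [0.5657, -0.0554, 0.3973]
tool_rot: [-2.81, -1.405, 0.0]
force: [-0.5, 0.8, -3.7]
width: 0.0102
gripper_force: 108.1
time: 9.22
tcp_pos: [0.5674, -0.0555, 0.3971]
tool_rot: [-2.809, -1.404, 0.003]
force: [-5.4, -1.5, -4.1]
width: 0.0106
gripper_force: 108.1
```

The sideways probe meets the pin, so the knuckle is on it. I'll go back to centre and lower.

```bash
python3 -m jog '[[[-1,0,0],0],[[-2,0,-0.7],0],[[-2,0,-1.5],0],[[-2,0,-2.5],0],[[-2,0,-3.5],0],[[-2,0,-4.5],0],[[-2,0,-4.5],0]]'; python3 -m jog '[[[0,0,-1],0],[[0,0,-2],0],[[0,0,-3],0],[[0,0,-4],0],[[0,0,-5],0],[[0,0,-5],0]]';
```

```text
time: 9.8
tcp_pos: [0.5658, -0.0553, 0.3927]
tool_rot: [2.81, 1.405, -0.0]
force: [0.6, -0.5, -3.2]
width: 0.0104
gripper_force: 108.1
time: 10.3
tcp_pos: [0.5657, -0.0554, 0.3877]
tool_rot: [-2.81, -1.405, 0.0]
force: [0.3, 0.0, -4.0]
width: 0.0104
gripper_force: 108.2
```

```bash
python3 -m jog '[[[0,0,-1],0],[[0,0,-2],0],[[0,0,-3],0],[[0,0,-4],0],[[0,0,-4],0]]'; python3 -m jog '[[[0,0,-0.5],0],[[0,0,-1],0],[[0,0,-1.5],0],[[0,0,-1.5],0]]';python3 -m jog '[[[0,0,-0.4],0],[[0,0,-0.8],0],[[0,0,-0.8],0]]'
```

```text
time: 10.72
tcp_pos: [0.5657, -0.0554, 0.3837]
tool_rot: [-2.81, -1.405, 0.0]
force: [0.0, -0.4, -4.1]
width: 0.0101
gripper_force: 108.1
time: 11.05
tcp_pos: [0.5658, -0.0553, 0.3828]
tool_rot: [2.809, 1.405, 0.001]
force: [-0.5, 1.5, 0.4]
width: 0.0108
gripper_force: 108.8
time: 11.3
tcp_pos: [0.5658, -0.0553, 0.3822]
tool_rot: [2.809, 1.405, 0.002]
force: [0.8, 1.7, 5.8]
width: 0.0103
gripper_force: 109.6
```

Home contact: the upward push grew by about 9 N at the expected height. I'll release and rise.

```bash
python3 -m jog '[[[0,0,0],0],[[0,0,0],0],[[0,0,0],0],[[0,0,0],0],[[0,0,0],0]]' -0.2; python3 -m jog '[[[0,0,10],0],[[0,0,30],0],[[0,0,55],0],[[0,0,75],0],[[0,0,85],0],[[0,0,85],0],[[0,0,85],0]]'
python3 - <<'E'
from h import *
c=cam('wrist'); w=cloud(c).reshape(-1,3)
a=w[(abs(w[:,2]-.241)<.008)&(np.hypot(w[:,0]-.565,w[:,1]+.055)<.13)&(w[:,1]>-.12)]
r=cv2.minAreaRect((a[:,:2]*1000).astype(np.float32)); m=a.mean(0); _,_,v=np.linalg.svd(a-m,full_matrices=False)
print(len(a),r,m,v[0],np.percentile(a[:,2],[1,50,99]))
t=cam('top');s=cam('scene')
o=np.hstack([cv2.resize(t['color'][120:230,320:440],(480,440)),cv2.resize(s['color'][90:260,100:290],(320,440))[:, :320]])
cv2.imwrite('pics/rel.png',o)
E
```

```text
time: 11.72
tcp_pos: [0.5657, -0.0554, 0.3815]
tool_rot: [-2.81, -1.405, 0.0]
force: [0.7, 0.2, 0.1]
width: 0.0341
gripper_force: 0.0
time: 12.3
tcp_pos: [0.5655, -0.0553, 0.4665]
tool_rot: [2.81, 1.405, 0.0]
force: [-0.0, -0.4, 0.3]
width: 0.0342
gripper_force: 0.0
4164 ((570.297119140625, -49.23639678955078), (184.77748107910156, 11.97492790222168), 52.958641052246094) [ 0.57855869 -0.03820916  0.23950161] [-0.60305118 -0.7974941   0.01823263] [0.23690869 0.23950111 0.24188747]
```

View pics/rel.png

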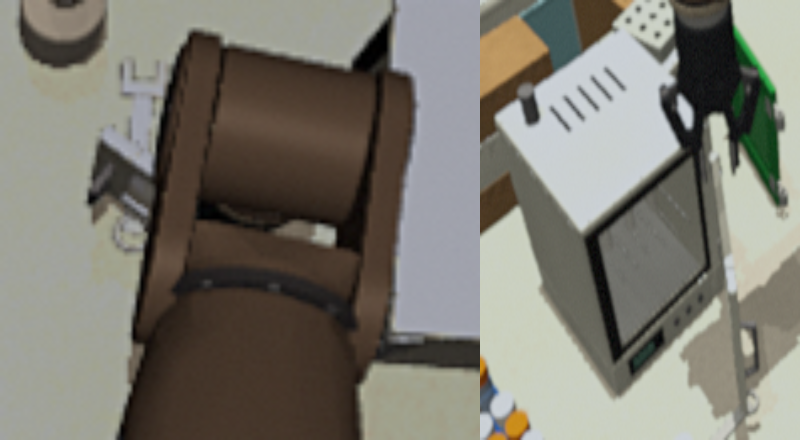

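The picture shows the door hanging on its pins, standing open at about 58°, with the gripper clear. Depth gives the top edge at 0.237–0.242 with a sag of 1°, so it is home. Next I go round to the outer face with the fingers shut.

```bash
python3 -m jog '[[[0,10,0],4],[[0,35,0],10],[[0,65,0],17],[[0,85,0],24],[[0,95,0],30],[[0,95,-20],32],[[0,95,-45],32],[[0,95,-63],32],[[0,95,-67],32],[[0,95,-67],32]]' -1 30; python3 -m jog '[[[5,-6,0],0],[[12,-14,0],0],[[18,-22,0],0],[[24,-30,0],0],[[30,-36,0],0],[[36,-41,0],0],[[42,-46,0],0],[[48,-51,0],0],[[54,-56,0],0],[[59,-61,0],0],[[65,-67,0],0],[[70,-73,0],0],[[75,-80,0],0],[[80,-87,0],0],[[85,-93,0],0],[[90,-100,0],0],[[90,-100,0],0]]'
```

```text
time: 13.28
tcp_pos: [0.5658, 0.0396, 0.398]
tool_rot: [-2.312, -2.124, 0.004]
force: [0.1, 0.1, 0.4]
width: -0.0002
gripper_force: 0.0
time: 14.7
tcp_pos: [0.6565, -0.0617, 0.3995]
tool_rot: [2.314, 2.124, 0.0]
force: [-0.0, -0.7, -0.1]
width: -0.0
gripper_force: 0.0
```

```bash
python3 - <<'E'
from h import *
t=cam('top');w=cam('wrist')
cv2.imwrite('pics/sh.png',np.hstack([cv2.resize(t['color'][120:230,320:440],(320,400)),cv2.resize(w['color'],(480,400))]))
E
```

```text
(no output)
```

View pics/sh.png

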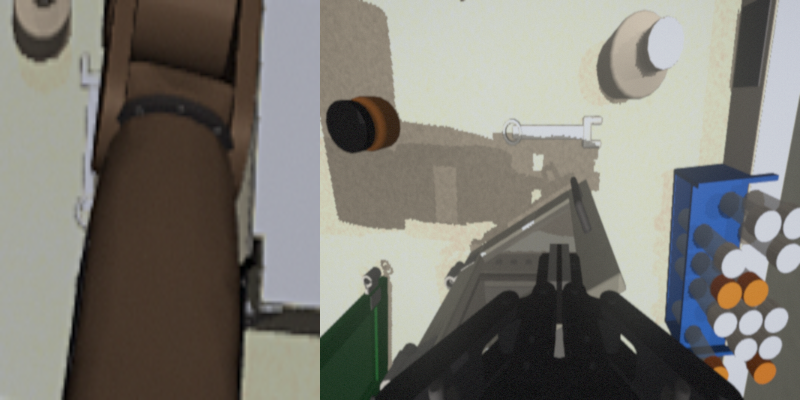

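The wrist view shows the door's free edge near (578,185), in front of the fingers at (560,250). They may have slipped past the door, so I'll check with depth.

```bash
python3 - <<'E'
from h import *
c=cam('wrist'); w=cloud(c); st=ctrl.read_state()
a=w.reshape(-1,3)
np.set_printoptions(precision=4,suppress=True)
# region in native image px: x=(X-320)/480*640
for (X,Y) in((455,280),(480,260),(510,235),(540,210),(570,185),(585,210),(610,270),(520,260),(560,250),(545,258)):
    u=int((X-320)/480*640); v=int(Y); print(X,Y,w[v,u])
m=(a[:,2]>.228)&(a[:,2]<.246)&(a[:,1]>-.17)&(a[:,1]<.06)&(a[:,0]>.48)&(a[:,0]<.74)
b=a[m]; print(len(b),b.min(0),b.max(0),cv2.minAreaRect((b[:,:2]*1000).astype(np.float32)))
print(st['tcp_pos'])
E
```

```text
455 280 [ 0.4983 -0.1503  0.0983]
480 260 [ 0.5355 -0.1328  0.092 ]
510 235 [ 0.58   -0.1117  0.0824]
540 210 [ 0.6235 -0.0941  0.0628]
570 185 [ 0.6714 -0.0877 -0.    ]
585 210 [ 0.6831 -0.07    0.1379]
610 270 [ 0.6904 -0.0682  0.2325]
520 260 [ 0.6064 -0.1047  0.1492]
560 250 [ 0.6565 -0.0505  0.2376]
545 258 [ 0.6462 -0.0536  0.2387]
2075 [ 0.5931 -0.1098  0.228 ] [ 0.7001 -0.0492  0.246 ] ((640.5889892578125, -77.41696166992188), (112.33488464355469, 45.39728546142578), 22.194005966186523)
[ 0.6556 -0.0603  0.3995]
```

The free edge at (0.690, −0.068) puts the door at about −67° yaw, and the finger is 20 mm off the panel's mid-plane on the outer side, so the push is working. I'll carry on.

```bash
python3 -m jog '[[[4,-7,0],0],[[8,-14,0],0],[[12,-22,0],0],[[16,-31,0],0],[[20,-40,0],0],[[22,-50,0],0],[[24,-58,0],0],[[25,-66,0],0],[[26,-73,0],0],[[26,-78,0],0],[[26.5,-81,0],0],[[27,-83,0],0],[[27,-83,0],0]]'; python3 -m jog '[[[0,-1,0],0],[[0,-2,0],0],[[0,-3,0],0],[[0,-4,0],0],[[0,-4,0],0]]'; python3 -m jog '[[[0,-1,0],0],[[0,-2,0],0],[[0,-2,0],0]]'
```

```text
time: 15.93
tcp_pos: [0.6827, -0.1436, 0.3996]
tool_rot: [2.314, 2.125, 0.0]
force: [-0.0, -0.1, 0.3]
width: -0.0
gripper_force: 0.0
time: 16.35
tcp_pos: [0.6827, -0.1474, 0.3997]
tool_rot: [2.313, 2.125, 0.0]
force: [-1.0, 0.8, -0.4]
width: 0.0002
gripper_force: 0.1
time: 16.6
tcp_pos: [0.6827, -0.1495, 0.3997]
tool_rot: [2.314, 2.125, 0.0]
force: [-0.7, 0.6, 0.4]
width: -0.0004
gripper_force: 0.1
```

```bash
python3 -m jog '[[[0,-1,0],0],[[0,-2,0],0],[[0,-2,0],0]]'; python3 -m jog '[[[0,-1,0],0],[[0,-2,0],0],[[0,-2,0],0]]'
```

```text
time: 16.85
tcp_pos: [0.6827, -0.1516, 0.3996]
tool_rot: [2.314, 2.125, 0.0]
force: [-0.5, 0.0, -0.8]
width: -0.0001
gripper_force: 0.0
time: 17.1
tcp_pos: [0.6827, -0.1535, 0.3996]
tool_rot: [2.314, 2.125, 0.0]
force: [-0.6, -0.4, -0.4]
width: -0.0003
gripper_force: 0.1
```

```bash
python3 -m jog '[[[0,-0.7,0],0],[[0,-1.4,0],0],[[0,-1.4,0],0]]'; python3 -m jog '[[[0,-0.7,0],0],[[0,-1.4,0],0],[[0,-1.4,0],0]]'; python3 - <<'E'
from h import *
c=cam('wrist'); a=cloud(c).reshape(-1,3); O=np.array([.589,-.2985]); y=np.radians(-95.05)
ex=np.array([np.cos(y),np.sin(y)]); ey=np.array([-ex[1],ex[0]])
x=(a[:,:2]-O)@ex*1000; Y=(a[:,:2]-O)@ey*1000
m=(a[:,2]>.10)&(a[:,2]<.245)&(x>-152)&(x<-125)&(Y>-60)&(Y<120)
for lo in range(-60,120,20):
    k=m&(Y>=lo)&(Y<lo+20)
    if k.sum()>5: print(lo,k.sum(),np.percentile(x[k],[2,50,90]),a[k,2].max())
print(ctrl.read_state()['force'])
E
```

```text
time: 17.35
tcp_pos: [0.6827, -0.1549, 0.3996]
tool_rot: [2.314, 2.125, 0.0]
force: [-0.1, -0.0, -0.7]
width: -0.0001
gripper_force: 0.1
time: 17.6
tcp_pos: [0.6827, -0.1563, 0.3996]
tool_rot: [2.314, 2.125, 0.0]
force: [-0.5, 0.7, -0.1]
width: 0.0002
gripper_force: 0.1
-60 3621 [-140.61421495 -137.45150375 -133.64663298] 0.24290986156638078
-40 3409 [-140.3145747  -137.05681515 -132.69229128] 0.24257918946836166
-20 3376 [-140.00207589 -136.75292004 -132.41022317] 0.2424595380065431
0 3348 [-139.72009223 -136.48345675 -132.30820562] 0.2421288028705917
20 3079 [-139.42680955 -136.3145629  -135.09058724] 0.24194853264584765
40 2721 [-139.17315808 -136.17385496 -135.21578399] 0.24169387470052991
60 1376 [-138.72143005 -135.47353515 -134.93960819] 0.24049491976355455
80 1457 [-149.97416822 -138.47332819 -137.41743285] 0.24076693950694786
100 1547 [-139.27413824 -137.85650198 -137.08627293] 0.24055359375505203
[-0.35998278 -0.30435638  0.65785178]
```

```bash
python3 -m jog '[[[0,-0.7,0],0],[[0,-1.4,0],0],[[0,-1.4,0],0]]'; python3 -m jog '[[[0,-0.7,0],0],[[0,-1.4,0],0],[[0,-1.4,0],0]]'
```

```text
time: 17.9
tcp_pos: [0.6827, -0.1574, 0.3996]
tool_rot: [-2.313, -2.125, -0.001]
force: [-1.0, 1.8, 0.4]
width: 0.0001
gripper_force: 1.1
time: 18.15
tcp_pos: [0.6827, -0.1579, 0.3996]
tool_rot: [-2.312, -2.124, -0.002]
force: [-0.9, 8.7, 0.6]
width: 0.0002
gripper_force: 4.5
```

It pushes firmly on the gasket at 9 N. I'll retract and check.

```bash
python3 -m jog '[[[0,1,0],0],[[0,2.5,0],0],[[0,6,0],0],[[0,15,0],0],[[0,30,0],0],[[0,50,20],0],[[0,70,50],0],[[0,80,70],0],[[0,80,70],0],[[0,80,70],0],[[0,80,70],0]]'; python3 - <<'E'
from h import *
c=cam('wrist'); a=cloud(c).reshape(-1,3); O=np.array([.589,-.2985]); y=np.radians(-95.05)
ex=np.array([np.cos(y),np.sin(y)]); ey=np.array([-ex[1],ex[0]])
x=(a[:,:2]-O)@ex*1000; Y=(a[:,:2]-O)@ey*1000
m=(a[:,2]>.18)&(a[:,2]<.246)&(x>-152)&(x<-125)
for lo in range(-100,120,20):
    k=m&(Y>=lo)&(Y<lo+20)
    if k.sum()>5: print(lo,k.sum(),np.percentile(x[k],[2,50,90]),np.percentile(a[k,2],99))
cv2.imwrite('pics/fin.png',c['color'])
E
```

```text
time: 19.07
tcp_pos: [0.6825, -0.0783, 0.4689]
tool_rot: [-2.313, -2.125, 0.001]
force: [-0.8, 0.1, -0.0]
width: 0.0001
gripper_force: 0.0
-100 664 [-143.19649295 -141.149415   -135.58440945] 0.24243548095755665
-80 1222 [-143.4847234  -141.97009201 -135.54080675] 0.24232504619441753
-60 1181 [-143.23434876 -141.00344343 -135.1595276 ] 0.2421747506086549
-40 1016 [-143.77397933 -142.38734348 -138.7294803 ] 0.24187852170869592
-20 661 [-144.23560363 -142.7615167  -139.85173251] 0.23886565584152072
0 371 [-144.59469473 -140.89684665 -140.21157076] 0.21500772470961244
20 465 [-145.35204826 -141.6243013  -140.70612519] 0.221864905155868
40 48 [-145.12551266 -141.60094298 -141.17882335] 0.21430162706768283
100 253 [-147.44358754 -146.67529187 -146.12605699] 0.2216585603622677
```

View pics/fin.png

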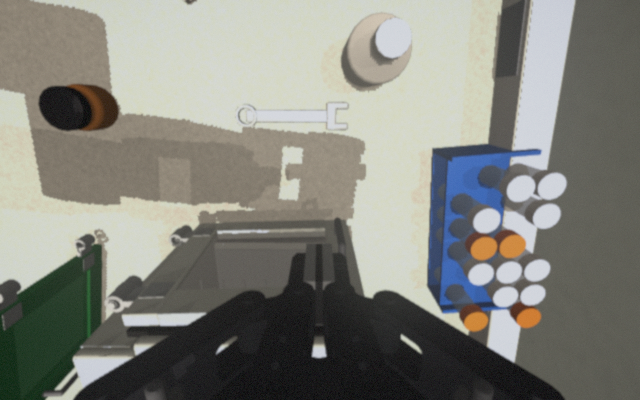

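The door has drifted back open: its outer face at the free edge is at −146.7, against −138 when shut. The cause is gasket rebound or my quick retreat. I'll push again more gently and withdraw slowly.

```bash
python3 -m jog '[[[0,0,-20],0],[[0,-8,-50],0],[[0,-20,-68],0],[[0,-35,-70],0],[[0,-50,-70],0],[[0,-60,-70],0],[[0,-64,-70],0],[[0,-66,-70],0],[[0,-68,-70],0],[[0,-70,-70],0],[[0,-71.5,-70],0],[[0,-73,-70],0],[[0,-74,-70],0],[[0,-75,-70],0],[[0,-76,-70],0],[[0,-76.5,-70],0],[[0,-77,-70],0],[[0,-77.3,-70],0],[[0,-77.6,-70],0],[[0,-77.6,-70],0]]'; python3 -m jog '[[[0,-0.3,0],0],[[0,-0.6,0],0],[[0,-0.6,0],0]]'
```

```text
time: 20.78
tcp_pos: [0.6827, -0.1566, 0.3996]
tool_rot: [2.314, 2.125, 0.0]
force: [-0.5, 0.9, -0.2]
width: 0.0
gripper_force: 0.1
time: 21.03
tcp_pos: [0.6827, -0.1572, 0.3996]
tool_rot: [-2.314, -2.125, -0.0]
force: [0.8, -0.0, 0.1]
width: -0.0001
gripper_force: 0.2
```

```bash
python3 -m jog '[[[0,-0.2,0],0],[[0,-0.4,0],0],[[0,-0.4,0],0],[[0,-0.3,0],0],[[0,-0.2,0],0],[[0,-0.1,0],0],[[0,0,0],0],[[0,0.1,0],0],[[0,0.2,0],0],[[0,0.3,0],0],[[0,0.5,0],0],[[0,0.7,0],0],[[0,1,0],0],[[0,1.5,0],0],[[0,2,0],0],[[0,3,0],0],[[0,4,0],0]]'; cat > chk.py <<'E'
from h import *
c=cam('wrist'); a=cloud(c).reshape(-1,3); O=np.array([.589,-.2985]); y=np.radians(-95.05)
ex=np.array([np.cos(y),np.sin(y)]); ey=np.array([-ex[1],ex[0]])
x=(a[:,:2]-O)@ex*1000; Y=(a[:,:2]-O)@ey*1000
m=(a[:,2]>.19)&(a[:,2]<.238)&(x>-152)&(x<-125)
for lo in range(-100,120,20):
    k=m&(Y>=lo)&(Y<lo+20)
    if k.sum()>5: print(lo,k.sum(),np.percentile(x[k],[2,50,90]))
E
python3 chk.py
```

```text
time: 22.45
tcp_pos: [0.6827, -0.1531, 0.3996]
tool_rot: [2.314, 2.125, 0.0]
force: [0.8, 1.0, 0.4]
width: 0.0002
gripper_force: 0.0
-100 794 [-142.23649485 -140.73264434 -137.76150807]
-80 1583 [-142.32791466 -141.00977451 -140.37215602]
-60 1407 [-141.36644295 -140.42368574 -137.25066371]
-40 1338 [-141.22332605 -140.34940597 -137.10933177]
-20 1344 [-141.18655269 -140.26578912 -137.01006123]
0 1334 [-141.01608563 -140.11749356 -136.9168048 ]
20 1328 [-140.89161361 -140.05874364 -136.82020976]
40 1336 [-140.77294714 -139.95655363 -136.80077688]
60 210 [-140.64839488 -139.67730502 -136.53853417]
80 312 [-140.70394373 -139.93913878 -139.47649383]
100 928 [-140.51100967 -139.80385096 -139.3025223 ]
```

```bash
python3 -m jog '[[[0,2,0],0],[[0,5,0],0],[[0,10,0],0],[[0,20,0],0],[[0,35,0],0],[[0,50,5],0],[[0,65,30],0],[[0,75,55],0],[[0,75,65],0],[[0,75,65],0],[[0,75,65],0],[[0,75,65],0]]'; python3 chk.py; python3 -m jog '[[[0,0,0],0],[[0,0,0],0],[[0,0,0],0],[[0,0,0],0],[[0,0,0],0],[[0,0,0],0]]' >/dev/null; python3 chk.py|tail -3
```

```text
time: 23.5
tcp_pos: [0.6826, -0.0783, 0.4631]
tool_rot: [-2.313, -2.124, 0.002]
force: [0.1, -0.5, -0.1]
width: -0.0001
gripper_force: 0.0
-100 513 [-142.15268563 -140.44416176 -137.27624445]
-80 837 [-142.35751765 -140.92118931 -140.07147143]
-60 759 [-141.28252942 -140.19292117 -137.05420627]
-40 725 [-141.26640367 -140.11798405 -136.89946578]
-20 359 [-140.94486965 -137.64085368 -136.58314523]
0 98 [-137.88927329 -136.88506317 -136.18946682]
20 190 [-140.43866922 -136.82892069 -136.20779621]
100 77 [-140.62237678 -139.82426545 -139.19683736]
0 117 [-137.56500406 -136.92037949 -136.34052898]
20 208 [-140.45695058 -136.86415797 -136.30571658]
100 76 [-140.55493089 -139.85327588 -139.15512309]
```

The outer face at the free edge stays at −139.8 over two readings, so the inner face is at about −128 and the door is shut and at rest.

```bash
python3 -c "
from station import job
print(job.hand_in())"
```

```text
the job is handed in; nothing more can be done
None
```

I hung the door home on both pins and swung it shut with its inner face about 2 mm from the gasket. It was at rest and untouched when I handed the job in at about 24 s; the hand-in returned no verdict.

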